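# Turn over the solar panel and slide it into the beacon's rails

## Task

The beacon's little solar panel is lying cells-down on the foam rest on the turntable. Turn it over and slide it, contact end first and cells up, into the rails on the lid of the orange beacon until it is fully home against the stop. Handle it gently, without dropping it or letting it topple (the slotted rack is there if you want to stand it up and change your grip), and leave the other things on the bench where they are.

Things in the scene. Friction and masses are not known exactly. Their poses are not given: they have to be found in the camera images.
- panel: solar panel, a stiff flat slab 66 wide (its x) x 100 long (its y) x 10 mm thick (its z) with an aluminium frame, about 130 g. Origin at its centre. The -z face carries the dark blue cells; the +z face is the white back, with three copper contacts near the -y end. At the start it lies level with +z up (cells down) on the foam rest
- panel_front (a point): middle of the panel's contact end (at panel y = -50 mm, mid-thickness), the end that enters the rails first; axes as the panel's
- panel_rear (a point): middle of the panel's other end (at panel y = +50 mm, mid-thickness), which stays outside the rails; axes as the panel's
- turntable: locked galvanized turntable disc, 320 mm across, fixed, origin at the centre of its underside on the bench, top 12 mm above it; the bystanders dome, knuckle, vial and padlock stand on it
- rest: black foam rest block fixed on the turntable, 44 (x) x 80 (y) x 25 mm high, origin at the centre of its underside. The panel lies lengthwise on it, its long edges overhanging the block by 8 to 14 mm each side so that fingers can pass beside and below them. Nothing stands within 35 mm of the panel's long edges, nor on the turntable beyond its rear end; the dome stands beyond its contact end
- rack: fixed grey slotted board rack, 110 (x) x 94 (y) x 40 mm high, origin at the centre of its underside. Three straight grooves run along its x, at y = -28, 0 and +28 mm, each 12.5 mm wide, its floor 10 mm above the underside, its lips flared to 21 mm at the top. A panel stood on end in a groove stays upright, leaning at most about 6 degrees
- rack_groove (a point): middle of the floor of the rack's centre groove (10 mm above the bench); axes as the rack's: x along the groove
- beacon: orange beacon case bolted to the bench, 122 (x) x 186 (y) mm, lid 66 mm high, origin at the centre of its underside. On the lid two aluminium C-rails run along y; the panel enters from the -y end and slides towards +y on the tray floor, 70 mm above the underside. The mouth lies flush with the case's -y end, the stop is a cross bar. Behind the stop stands a brass spigot, 92 mm high, at y = 50 mm
- rail_mouth (a point): middle of the mouth of the rails (beacon y = -95 mm) at the height of the tray floor; axes as the beacon's: +y is the way in. Inside, 70 mm between the rails and 12.5 mm clear height under the lips, which are 4 mm thick and reach 6 mm in from each side; the mouth is flared: 84 mm wide and 6 mm higher over its first 14 mm, floor sloping to 4 mm lower over its first 10 mm
- rail_stop (a point): middle of the stop's face at the height of the tray floor (90 mm in from the mouth); axes as the beacon's. When the panel is home its contact end touches the stop and its rear end stands 10 mm out of the mouth
- dome: bystander: white fibreglass GPS dome, 88 mm across, 62 mm high, origin at the centre of its underside
- knuckle: bystander: aluminium tripod knuckle, 40 mm, 52 mm high, origin at the centre of its underside
- vial: bystander: blue plastic sample vial, upright, 28 mm across, 72 mm high, origin at the centre of its underside
- padlock: bystander: brass padlock body, 24 x 42 x 36 mm high, origin at the centre of its underside
- screwdriver: bystander: screwdriver lying on the bench, origin at its middle underneath
- battery: bystander: yellow and grey battery pack, 40 x 74 x 24 mm high, origin at the centre of its underside
- tape: bystander: black roll of tape lying flat, 84 mm across, 24 mm high, origin at the centre of its underside
Things that resemble listed ones, but are neither listed nor needed, are in the scene too. What is shaped like the beacon but purple is not meant.

How it is judged (in metres and radians):
On the way, in this order (a step that is already met when the one before it is completed fails the run):
1. the panel has been turned over: cells up, within 20 degrees of level (angle between panel's own z axis and vertical above 2.79 rad), for 0.2 s.
2. its contact end has entered the rails, cells up (angle between panel's own z axis and vertical above 2.95 rad and y of panel_front in the frame of rail_mouth above 0.02 m and x of panel_front in the frame of rail_mouth between -0.006 and 0.006 m and z of panel_front in the frame of rail_mouth between 0 and 0.01 m), for 0.1 s.
At the end, for the whole second after the job is handed in: The panel lies cells up (within 5 degrees of level) under the lips of the beacon's rails, contact end within 4 mm of the stop, released and at rest (angle between panel's own z axis and vertical above 3.05 rad and y of panel_front in the frame of rail_stop between -0.004 and 0.003 m and x of panel_front in the frame of rail_stop between -0.006 and 0.006 m and z of panel_front in the frame of rail_stop between 0.002 and 0.009 m and y of panel_rear in the frame of rail_stop below -0.096 m and linear speed of panel below 0.01 m/s); the robot touches nothing.
It fails at once if the panel is dropped or topples (it moves faster than 1.6 m/s or turns faster than 9 rad/s) (linear speed of panel above 1.6 m/s or angular speed of panel above 9 rad/s).
It fails at once if a bystander is moved by more than 20 mm (distance of any of dome, knuckle, vial, padlock, screwdriver, battery, tape from where it was at the start of the episode above 0.02 m).
It also fails if it takes over 72 s, if anything falls off the work surface, if the arm or the gripper's body presses on something with over 40 N, if the wrist force passes 120 N, or if a joint passes its speed limit or range.

## Robot

A 7-joint arm with a two-finger parallel gripper is mounted at the origin on the work surface. World frame = base frame: x ahead of the robot, y to its left, z up, the work surface at z = 0. Lengths are in mm, angles in rad, forces in N, time in s.
With the tool pointing down it reaches from about 400 to 875 mm from the base axis. Payload 4.4 kg.
Tool frame: the origin (TCP) lies at the very end of the fingers, on their centre line; the grasp point (between the pads) lies 19 mm behind it; z points along the fingers, y is the line along which they close (so a half turn about z gives the same grasp; the last joint's range is limited). The gripper opens to 85 mm and grips with 20 to 120 N. Pads are 22 mm wide; open, the fingers measure 114 mm over their backs; the gripper's body (76 mm by 85 mm) begins 54 mm behind the grasp point. The pads swing forward as they close: fully open they stand 13 mm farther back than shut.
Start: joints at [1.176, 0.628, 0.038, 1.517, -0.027, 0.996, -0.02], TCP at [209.918, -615.185, 231.313] pointing down, gripper open.
Joint ranges: [-3.06, 3.06], [-0.37, 2.12], [-1.25, 1.32], [0.18, 2.47], [-1.1, 4.24], [0.23, 1.98], [-2.94, 2.94]. Speed limits (rad/s): [2.57, 2.57, 3.14, 3.14, 3.14, 3.14, 3.14].

## Interface

Orientations are given as [roll, pitch, yaw] about the fixed x, y, z axes, in that order (R = Rz(yaw) Ry(pitch) Rx(roll)).
In Python, from cell import read_state, get_image, camera_params, finish_job gives the robot as it stands.
- The arm moves only by the tool arm_command, never from a script. Its argument "deltas" is a list of rows, each an object of numbers: "dx", "dy", "dz": the shift along the world's x, y, z in m; "yaw": the turn about the world's z in degrees; "jaw": the opening, from 0 (shut) to 1 (fully open). A call has 1 to 20 rows; each row is the pose to reach, as a shift and turn from the pose commanded when the call began; what a row does not reach only later rows make up. A row lasts 1/10 s, in which the tool goes at most 50 mm and 8.59 degrees, less where a joint would pass 70% of its speed; a pose out of reach is approached as far as the arm can. A call with a gripper value outside its range is refused whole. The fingers move at their own pace and stop on an object; the grip force is fixed at half the most. Time passes only in rows, so rows that repeat a pose let the fingers close. It gives the time, the measured TCP pose, the force, the opening and the grip force at its end, in the units of the state.
- read_state(): the state, without advancing time (a new reading comes with each control period).
- get_image(name): name is "side" or "top" or "wrist"; returns (picture, depth): 384x512x3 uint8, red, green, blue; 384x512 float32, mm along the optical axis (not along the pixel's ray), 0 where there is no reading.
- camera_params(name): a dict with "camera_matrix" (3x3 intrinsics, pixels), "k1" (the pictures are not rectified: a ray, as slopes to the right and down, at radius r is drawn at 1 + k1 r^2 times it, then the intrinsics apply), "extrinsics" (4x4, takes a point from camera to world coordinates). Camera axes: x right, y down, z forward; pixel columns grow to the right and rows downward; lengths in mm; the calibration is good to about 2 mm. A picture is of the moment at which its call begins: read the wrist's pose just before it. camera_params takes no time and is no camera call; for the wrist camera it gives the pose at the moment of the call.
- finish_job(): hands the job in; it is judged then, once.
The state is a dict: "clock": time; "qpos": joint angles; "qd": joint speeds; "tau": joint torques, N m; "eef_pos": TCP position; "tool_rot": TCP orientation; "force": force on the tool from outside, world axes, zero at the start; "torque": the same for the moment, N m; "width": finger opening in mm; "gripper_force": force on a finger pad.
Only numpy, scipy, OpenCV 4.12 (cv2) and the standard library are available. Lean on these libraries where they do the work, as an engineer would, in place of code of your own. Each camera call takes 0.05 s, during which the arm holds its last target. There are 200 camera calls.

## Working session

There is one attempt and no reset: what is moved stays moved. The work goes in short steps, Python scripts to look and compute and a tool call to move; the robot and the scene stay as the last step left them, time stands still between calls to the robot, and variables do not carry over. Pictures are saved under pics/ and viewed, at most 10 in all, crops included, and the job is handed in when it is done.

Besides the shell and the picture viewer there is one more tool, called after "Emit:" by a JSON object that holds its "op" and its "data". arm_command: Moves the arm, as the interface text tells. Its arguments: {"type":"object","properties":{"deltas":{"type":"array"}},"required":["deltas"]}

```bash
mkdir -p pics; cat > h.py <<'E'
import numpy as np, cv2
from cell import *
def snap(n):
    s=read_state(); P=camera_params(n); im,d=get_image(n); return im,d,P,s
def world(u,v,z,P):
    K=np.array(P['camera_matrix']); 
    p=cv2.undistortPoints(np.array([[[u,v]]],float),K,np.array([P['k1'],0,0,0,0.]))[0,0]
    T=np.array(P['extrinsics']); return T[:3,:3]@(np.array([p[0],p[1],1])*z)+T[:3,3]
def cloud(d,P):
    K=np.array(P['camera_matrix']); h,w=d.shape
    u,v=np.meshgrid(np.arange(w),np.arange(h))
    p=cv2.undistortPoints(np.stack([u,v],-1).reshape(-1,1,2).astype(float),K,np.array([P['k1'],0,0,0,0.])).reshape(h,w,2)
    T=np.array(P['extrinsics']); c=np.dstack([p,np.ones((h,w))])*d[...,None]
    return c@T[:3,:3].T+T[:3,3]
E
python3 - <<'E'
from h import *
for n in('top','side'):
    im,d,P,s=snap(n); np.savez(f'{n}0.npz',im=im,d=d,**{k:np.array(v) for k,v in P.items()})
    cv2.imwrite(f'pics/{n}0.png',cv2.resize(im[...,::-1],(800,600)))
    print(n,np.array(P['extrinsics']).round(2).tolist())
E
```

```text
top [[-0.03, -1.0, 0.07, 394.31], [-1.0, 0.03, 0.02, 116.65], [-0.02, -0.07, -1.0, 1998.85], [0.0, 0.0, 0.0, 1.0]]
side [[1.0, 0.01, 0.03, 460.48], [-0.02, -0.55, 0.84, -934.4], [0.02, -0.84, -0.55, 779.52], [0.0, 0.0, 0.0, 1.0]]
```

View pics/top0.png

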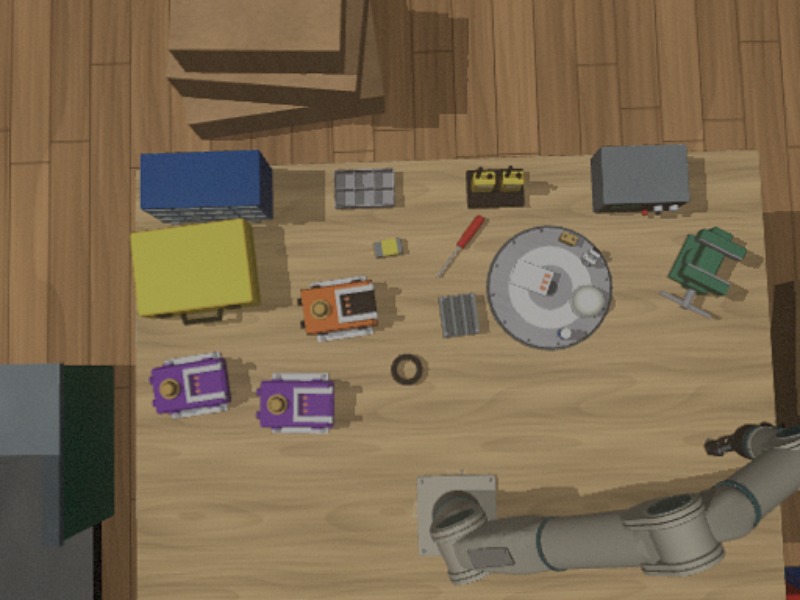

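View pics/side0.png

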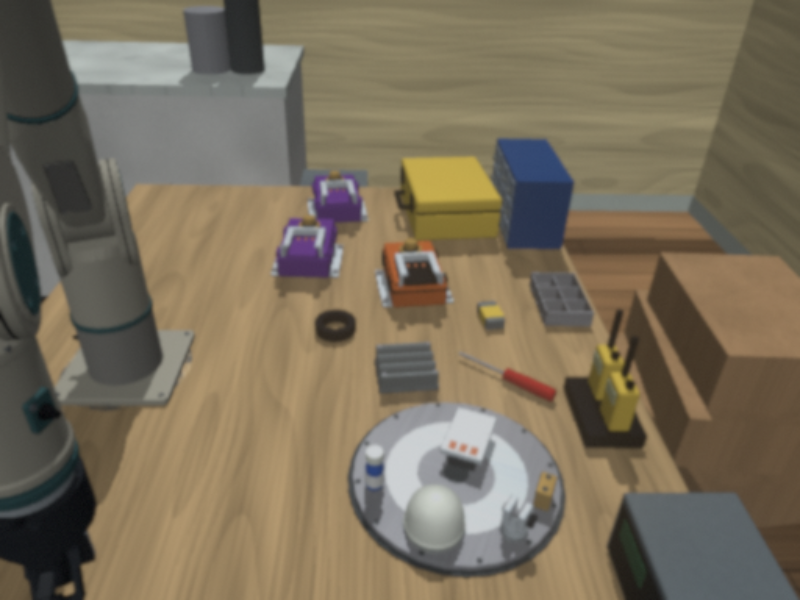

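Top view (800×600 px): the panel is at (533,278), with its contacts at the right towards the dome (588,300). The rack is at (459,315). There are three beacon-like cases: orange at (340,308) and purple at (190,387) and (297,404). The orange one is meant, because the purple ones are excluded by the task. I'll measure these and confirm in a crop.

```bash
python3 - <<'E'
from h import *
A=np.load('top0.npz'); im,d=A['im'],A['d']; P={k:A[k] for k in('camera_matrix','k1','extrinsics')}; P['k1']=float(P['k1'])
W=cloud(d,P); np.save('W0.npy',W); Z=W[...,2]
def box(name,u0,u1,v0,v1,z0,z1,extra=None):
    m=np.zeros(Z.shape,bool); m[int(v0*.64):int(v1*.64),int(u0*.64):int(u1*.64)]=1
    m&=(Z>z0)&(Z<z1)
    if extra is not None:m&=extra
    p=W[m]; r=cv2.minAreaRect(p[:,:2].astype(np.float32)); print(name,m.sum(),r,'z',np.percentile(p[:,2],[5,50,95]).round(1))
R,G,B=[im[...,i].astype(int) for i in range(3)]
box('panel',500,570,250,305,43,60)
box('rack',430,490,285,345,33,50)
box('beacon orange',290,385,270,345,55,75,(R>150)&(B<90))
box('beacon high',290,385,270,345,75,90)
box('spigot',290,335,290,330,87,110)
box('turntable',480,620,220,355,6,18)
# profile
s=im[120:260,180:400]; cv2.imwrite('pics/crop0.png',cv2.resize(s[...,::-1],(792,504),interpolation=cv2.INTER_CUBIC))
print(read_state()['width'],read_state()['tool_rot'])
E
```

```text
panel 280 ((611.4974975585938, -213.18763732910156), (100.4707260131836, 66.66999816894531), 67.59857940673828) z [43.4 47.5 54.1]
rack 279 ((519.583984375, -21.039955139160156), (103.66551208496094, 94.48002624511719), 5.894874095916748) z [33.7 39.2 46.9]
beacon orange 495 ((546.701904296875, 298.51995849609375), (109.27981567382812, 172.745361328125), 6.357105255126953) z [57.5 65.1 72.3]
beacon high 246 ((550.33349609375, 288.85235595703125), (91.72674560546875, 188.5124053955078), 4.604598045349121) z [75.4 83.2 89.2]
spigot 39 ((538.627685546875, 338.498291015625), (31.68289566040039, 27.769697189331055), 17.06062889099121) z [87.7 92.3 99. ]
turntable 2952 ((591.57666015625, -265.6317443847656), (368.2836608886719, 359.93988037109375), 88.23584747314453) z [ 6.5 11.4 16.9]
85.47472969247828 [-3.13986558e+00  4.67798519e-05  3.28861940e-01]
```

View pics/crop0.png

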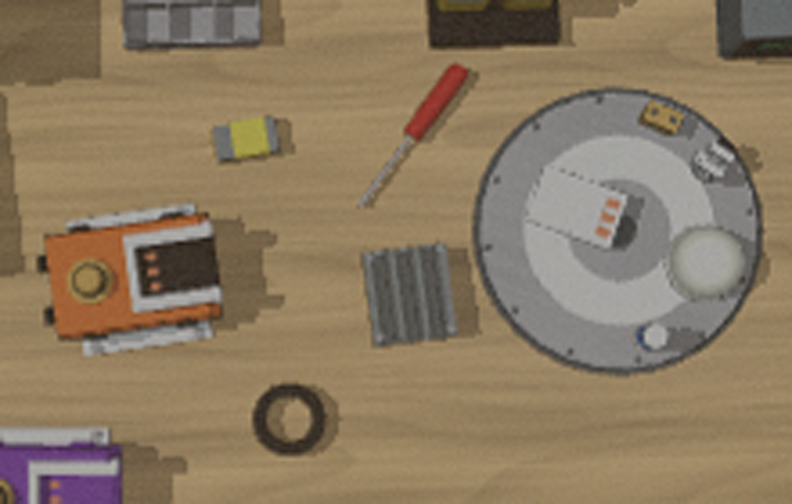

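The crop confirms it. The orange case has a dark tray between white rails, and its mouth is at the right (215,270). The panel is white-back up at (575,208), with its copper contacts towards the dome. Next I move above the grasp spot.

Emit:
{"op": "arm_command", "data": {"deltas": [{"dx": 0.409,"dy": 0.42,"dz": -0.03,"yaw": 48.8,"jaw": 1},{"dx": 0.409,"dy": 0.42,"dz": -0.03,"yaw": 48.8,"jaw": 1},{"dx": 0.409,"dy": 0.42,"dz": -0.03,"yaw": 48.8,"jaw": 1},{"dx": 0.409,"dy": 0.42,"dz": -0.03,"yaw": 48.8,"jaw": 1},{"dx": 0.409,"dy": 0.42,"dz": -0.03,"yaw": 48.8,"jaw": 1},{"dx": 0.409,"dy": 0.42,"dz": -0.03,"yaw": 48.8,"jaw": 1},{"dx": 0.409,"dy": 0.42,"dz": -0.03,"yaw": 48.8,"jaw": 1},{"dx": 0.409,"dy": 0.42,"dz": -0.03,"yaw": 48.8,"jaw": 1},{"dx": 0.409,"dy": 0.42,"dz": -0.03,"yaw": 48.8,"jaw": 1},{"dx": 0.409,"dy": 0.42,"dz": -0.03,"yaw": 48.8,"jaw": 1},{"dx": 0.409,"dy": 0.42,"dz": -0.03,"yaw": 48.8,"jaw": 1},{"dx": 0.409,"dy": 0.42,"dz": -0.03,"yaw": 48.8,"jaw": 1},{"dx": 0.409,"dy": 0.42,"dz": -0.03,"yaw": 48.8,"jaw": 1},{"dx": 0.409,"dy": 0.42,"dz": -0.03,"yaw": 48.8,"jaw": 1},{"dx": 0.409,"dy": 0.42,"dz": -0.03,"yaw": 48.8,"jaw": 1},{"dx": 0.409,"dy": 0.42,"dz": -0.03,"yaw": 48.8,"jaw": 1}]}}

```text
clock: 1.7
eef_pos: [617.7, -197.3, 201.3]
tool_rot: [-3.141, 0.001, 1.178]
force: [-0.2, 0.6, -0.5]
width: 85.3
gripper_force: 0.0
```

```bash
python3 - <<'E'
from h import *
im,d,P,s=snap('wrist'); print(s['clock'],s['eef_pos'],s['tool_rot'],s['qpos'])
np.savez('w1.npz',im=im,d=d,**{k:np.array(v) for k,v in P.items()})
W=cloud(d,P);Z=W[...,2]
for z0,z1 in((42,52),):
    m=((Z>z0)&(Z<z1)&(abs(W[...,0]-612)<90)&(abs(W[...,1]+213)<90)).astype(np.uint8)
    n,l,st,c=cv2.connectedComponentsWithStats(m); k=1+st[1:,4].argmax(); p=W[l==k]
    print(st[k],cv2.minAreaRect(p[:,:2].astype(np.float32)),np.percentile(p[:,2],[5,50,95]))
cv2.imwrite('pics/w1.png',im[...,::-1])
E
```

```text
1.7 [ 617.73356651 -197.29425694  201.28104995] [-3.14116351e+00  1.21961275e-03  1.17755190e+00] [ 0.37427374  0.66170735 -0.18530703  1.54941352  0.1416229   0.9442406
 -0.24927925]
[ 231  147   60   84 4755] ((615.1300048828125, -213.28878784179688), (100.09776306152344, 66.162841796875), 67.85616302490234) [46.22797413 47.47218934 48.63732097]
```

View pics/w1.png

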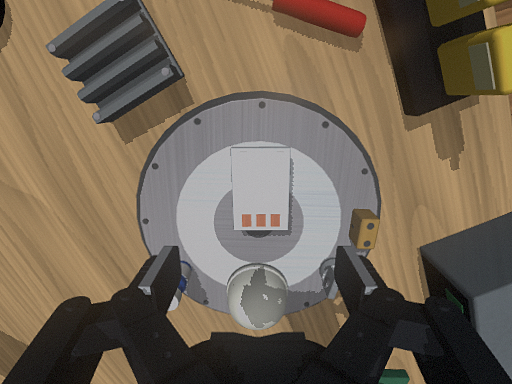

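The wrist view shows the panel at (261,188) with its contacts down at (261,220). The dome is clear at (257,295), and the long edges are parallel to the fingers. I descend and grip 20 mm rearward of centre.

Emit:
{"op": "arm_command", "data": {"deltas": [{"dx": 0.003,"dz": -0.05,"jaw": 1},{"dx": 0.003,"dz": -0.1,"jaw": 1},{"dx": 0.003,"dz": -0.14,"jaw": 1},{"dx": 0.003,"dz": -0.165,"jaw": 1},{"dx": 0.003,"dz": -0.18,"jaw": 1},{"dx": 0.003,"dz": -0.184,"jaw": 1},{"dx": 0.003,"dz": -0.184,"jaw": 1},{"dx": 0.003,"dz": -0.184,"jaw": 0.8},{"dx": 0.003,"dz": -0.184,"jaw": 0.7},{"dx": 0.003,"dz": -0.184,"jaw": 0.6},{"dx": 0.003,"dz": -0.184,"jaw": 0.3},{"dx": 0.003,"dz": -0.184,"jaw": 0},{"dx": 0.003,"dz": -0.184,"jaw": 0},{"dx": 0.003,"dz": -0.184,"jaw": 0}]}}

```text
invalid input at $.deltas[0]: expected keys dx, dy, dz, yaw, jaw
```

Emit:
{"op": "arm_command", "data": {"deltas": [{"dx": 0.003,"dy": 0,"dz": -0.05,"yaw": 0,"jaw": 1},{"dx": 0.003,"dy": 0,"dz": -0.1,"yaw": 0,"jaw": 1},{"dx": 0.003,"dy": 0,"dz": -0.14,"yaw": 0,"jaw": 1},{"dx": 0.003,"dy": 0,"dz": -0.165,"yaw": 0,"jaw": 1},{"dx": 0.003,"dy": 0,"dz": -0.18,"yaw": 0,"jaw": 1},{"dx": 0.003,"dy": 0,"dz": -0.184,"yaw": 0,"jaw": 1},{"dx": 0.003,"dy": 0,"dz": -0.184,"yaw": 0,"jaw": 1},{"dx": 0.003,"dy": 0,"dz": -0.184,"yaw": 0,"jaw": 0.8},{"dx": 0.003,"dy": 0,"dz": -0.184,"yaw": 0,"jaw": 0.7},{"dx": 0.003,"dy": 0,"dz": -0.184,"yaw": 0,"jaw": 0.6},{"dx": 0.003,"dy": 0,"dz": -0.184,"yaw": 0,"jaw": 0.3},{"dx": 0.003,"dy": 0,"dz": -0.184,"yaw": 0,"jaw": 0},{"dx": 0.003,"dy": 0,"dz": -0.184,"yaw": 0,"jaw": 0},{"dx": 0.003,"dy": 0,"dz": -0.184,"yaw": 0,"jaw": 0}]}}

```text
clock: 3.15
eef_pos: [623.3, -195.7, 19.5]
tool_rot: [3.138, -0.0, 1.18]
force: [-1.8, 0.0, 7.0]
width: 64.8
gripper_force: 66.8
```

Emit:
{"op": "arm_command", "data": {"deltas": [{"dx": 0,"dy": 0,"dz": 0.01,"yaw": 0,"jaw": 0},{"dx": 0,"dy": 0,"dz": 0.02,"yaw": 0,"jaw": 0},{"dx": 0,"dy": 0,"dz": 0.03,"yaw": 0,"jaw": 0},{"dx": 0,"dy": 0,"dz": 0.05,"yaw": 0,"jaw": 0},{"dx": 0,"dy": 0,"dz": 0.08,"yaw": 0,"jaw": 0},{"dx": 0,"dy": 0,"dz": 0.11,"yaw": 0,"jaw": 0},{"dx": 0,"dy": 0,"dz": 0.13,"yaw": 0,"jaw": 0},{"dx": 0,"dy": 0,"dz": 0.13,"yaw": 0,"jaw": 0}]}}

```text
clock: 3.95
eef_pos: [624.3, -195.8, 151.5]
tool_rot: [3.134, -0.001, 1.18]
force: [0.3, -0.1, -2.0]
width: 65.1
gripper_force: 66.7
```

```bash
cat >> h.py <<'E'
def panel(tag=None):
    """fit plane to panel points below gripper in the wrist view, tool-axis coordinates: a along tool x, z up"""
    im,d,P,s=snap('wrist'); W=cloud(d,P); e=np.array(s['eef_pos']); y=s['tool_rot'][2]
    t=np.array([np.cos(y),np.sin(y)]); n=np.array([np.sin(y),-np.cos(y)])
    A=(W[...,:2]-e[:2])@t; B=(W[...,:2]-e[:2])@n; H=W[...,2]-e[2]
    m=(abs(B)<27)&(abs(A)<100)&(H>-75)&(H<75)&(d>0)
    if tag: cv2.imwrite(f'pics/{tag}.png',im[...,::-1])
    return A[m],H[m],B[m],s,im,W
E
python3 - <<'E'
from h import *
a,h,b,s,im,W=panel('w2'); print(s['eef_pos'],s['force'],s['width'])
for k in range(-100,100,8):
    q=(a>=k)&(a<k+8)
    if q.sum()>5: print(k,q.sum(),np.percentile(h[q],[10,50,90]).round(1))
E
```

```text
[ 624.30625896 -195.75946503  151.48005221] [ 0.34150005 -0.13228383 -2.006294  ] 65.13079856727445
-44 231 [27.3 28.  28.6]
-36 1118 [27.3 28.  28.7]
-28 1187 [27.3 28.  28.6]
-20 1266 [27.4 28.  28.6]
-12 1365 [27.3 27.9 28.6]
-4 1412 [27.4 28.  28.7]
4 1797 [27.4 28.2 73.9]
12 2038 [27.4 28.2 72.2]
20 1779 [27.2 28.  28.7]
28 1314 [20.9 26.2 28. ]
```

View pics/w2.png

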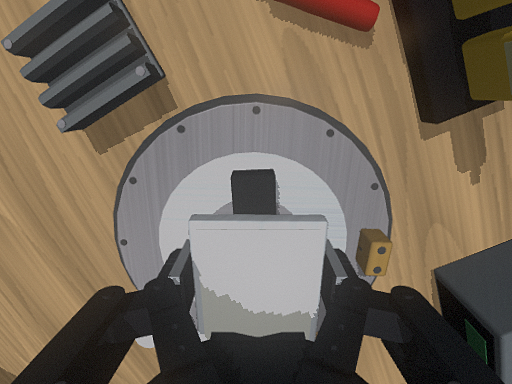

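The panel is held level: its top is 28 mm above the TCP along its whole length, so friction holds it. The plan is to tilt it in the grip against the rack's edges. First I push the overhanging rear up on the rack's -x end, so the front dips. Then I sweep the front under across the +y edge.

Emit:
{"op": "arm_command", "data": {"deltas": [{"dx": -0.181,"dy": 0.165,"dz": 0,"yaw": -61,"jaw": 0},{"dx": -0.181,"dy": 0.165,"dz": 0,"yaw": -61,"jaw": 0},{"dx": -0.181,"dy": 0.165,"dz": 0,"yaw": -61,"jaw": 0},{"dx": -0.181,"dy": 0.165,"dz": 0,"yaw": -61,"jaw": 0},{"dx": -0.181,"dy": 0.165,"dz": 0,"yaw": -61,"jaw": 0},{"dx": -0.181,"dy": 0.165,"dz": 0,"yaw": -61,"jaw": 0},{"dx": -0.181,"dy": 0.165,"dz": 0,"yaw": -61,"jaw": 0},{"dx": -0.181,"dy": 0.165,"dz": 0,"yaw": -61,"jaw": 0},{"dx": -0.181,"dy": 0.165,"dz": 0,"yaw": -61,"jaw": 0},{"dx": -0.181,"dy": 0.165,"dz": 0,"yaw": -61,"jaw": 0}]}}

```text
clock: 5.0
eef_pos: [440.7, -30.4, 146.9]
tool_rot: [-3.142, 0.001, 0.118]
force: [0.1, -0.5, -0.8]
width: 64.6
gripper_force: 66.9
```

```bash
python3 - <<'E'
from h import *
im,d,P,s=snap('wrist'); W=cloud(d,P); Z=W[...,2]; print(s['eef_pos'],s['tool_rot'],s['qpos'].round(2) if hasattr(s['qpos'],'round') else s['qpos'])
np.savez('w3.npz',im=im,d=d,W=W)
m=((Z>35)&(Z<44)&(abs(W[...,0]-520)<90)&(abs(W[...,1]+21)<80))
p=W[m]; print(len(p),cv2.minAreaRect(p[:,:2].astype(np.float32)),np.percentile(p[:,2],[5,50,95]))
A=np.load('top0.npz');W0=np.load('W0.npy')
for n,(u,v) in dict(tape=(407,370),sd1=(440,277),sd2=(483,217),batt=(388,247),screwmid=(462,245)).items(): print(n,W0[int(v*.64),int(u*.64)].round(0))
cv2.imwrite('pics/w3.png',im[...,::-1])
E
```

```text
[440.67422648 -30.37587293 146.92882168] [-3.14156663e+00  8.74177419e-04  1.17962616e-01] [-0.09  0.48  0.14  2.16 -0.13  0.5  -1.31]
7179 ((522.8863525390625, -20.60968017578125), (104.30917358398438, 94.99539947509766), 5.920482635498047) [35.66496196 39.85980049 41.4829297 ]
tape [381. 119.  -4.]
sd1 [627.  24. -14.]
sd2 [788. -99.  -4.]
batt [707. 160.  19.]
screwmid [706. -34.  35.]
```

View pics/w3.png

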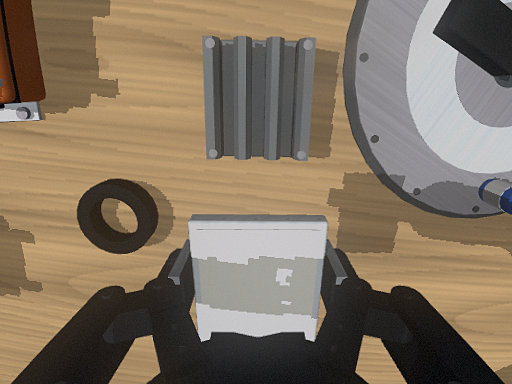

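The wrist view shows the rack upright at (258,98) and the bench ahead clear. The tape at (118,215) is out of the way. The near rack edge is about 30 mm ahead of the grip, so I move 7 mm forward and press down slowly.

Emit:
{"op": "arm_command", "data": {"deltas": [{"dx": 0.007,"dy": 0.001,"dz": -0.04,"yaw": 0,"jaw": 0},{"dx": 0.007,"dy": 0.001,"dz": -0.08,"yaw": 0,"jaw": 0},{"dx": 0.007,"dy": 0.001,"dz": -0.11,"yaw": 0,"jaw": 0},{"dx": 0.007,"dy": 0.001,"dz": -0.119,"yaw": 0,"jaw": 0},{"dx": 0.007,"dy": 0.001,"dz": -0.122,"yaw": 0,"jaw": 0},{"dx": 0.007,"dy": 0.001,"dz": -0.124,"yaw": 0,"jaw": 0},{"dx": 0.007,"dy": 0.001,"dz": -0.126,"yaw": 0,"jaw": 0},{"dx": 0.007,"dy": 0.001,"dz": -0.128,"yaw": 0,"jaw": 0}]}}

```text
clock: 5.85
eef_pos: [447.4, -29.5, 20.1]
tool_rot: [-3.14, 0.0, 0.116]
force: [-5.1, -0.6, 21.4]
width: 64.5
gripper_force: 70.4
```

Emit:
{"op": "arm_command", "data": {"deltas": [{"dx": 0,"dy": 0,"dz": -0.002,"yaw": 0,"jaw": 0},{"dx": 0,"dy": 0,"dz": -0.004,"yaw": 0,"jaw": 0},{"dx": 0,"dy": 0,"dz": -0.006,"yaw": 0,"jaw": 0},{"dx": 0,"dy": 0,"dz": -0.007,"yaw": 0,"jaw": 0}]}}

```text
clock: 6.25
eef_pos: [447.2, -29.6, 13.6]
tool_rot: [-3.14, -0.0, 0.115]
force: [-6.1, -0.1, 24.7]
width: 64.8
gripper_force: 75.0
```

```bash
cat >> h.py <<'E'
def prof(tag=None):
    a,h,b,s,im,W=panel(tag); print(np.round(s['eef_pos'],1),np.round(s['tool_rot'],3),np.round(s['force'],1),s['width'],s['clock'])
    for k in range(-100,100,8):
        q=(a>=k)&(a<k+8)
        if q.sum()>5: print(k,q.sum(),np.percentile(h[q],[10,50,90]).round(1))
E
python3 -c "from h import *;prof()"
```

```text
[447.2 -29.6  13.6] [-3.14  -0.     0.115] [-6.1 -0.1 24.7] 64.80965659129929 6.25
-52 397 [17.5 18.2 18.9]
-44 733 [18.9 19.7 20.7]
-36 773 [20.8 21.7 22.7]
-28 877 [23.  24.  24.9]
-20 985 [25.1 26.  27. ]
-12 1078 [27.1 28.1 29. ]
-4 1149 [29.2 30.2 31.3]
4 1667 [31.4 32.5 74.1]
12 2119 [32.9 34.5 71.9]
20 2165 [-2.7 36.1 37.1]
28 2744 [-2.6 28.6 35.2]
36 1482 [-3.4 23.7 27.1]
44 1559 [-3.3 23.7 27.1]
52 1655 [-3.4 23.8 27.1]
60 1757 [-3.4 23.8 27.1]
68 1863 [-3.4 23.8 27. ]
76 1948 [-3.4 23.9 27.2]
84 2064 [-3.4 23.8 27. ]
92 2176 [-3.4 23.6 27.2]
```

Emit:
{"op": "arm_command", "data": {"deltas": [{"dx": 0,"dy": 0,"dz": -0.002,"yaw": 0,"jaw": 0},{"dx": 0,"dy": 0,"dz": -0.004,"yaw": 0,"jaw": 0},{"dx": 0,"dy": 0,"dz": -0.005,"yaw": 0,"jaw": 0},{"dx": 0,"dy": 0,"dz": -0.005,"yaw": 0,"jaw": 0}]}}

```text
clock: 6.7
eef_pos: [447.6, -29.6, 8.8]
tool_rot: [-3.14, -0.001, 0.115]
force: [-5.3, 0.2, 24.3]
width: 65.0
gripper_force: 79.6
```

```bash
python3 -c "from h import *;prof()" | head -12
```

```text
[447.6 -29.6   8.8] [-3.14e+00 -1.00e-03  1.15e-01] [-5.3  0.2 24.3] 65.02542811671677 6.7
-68 44 [5.6 6.4 6.9]
-60 403 [ 7.6  8.9 10.1]
-52 535 [10.6 11.9 13. ]
-44 566 [13.6 14.9 16.2]
-36 597 [16.9 18.5 19.9]
-28 716 [20.4 21.8 23.1]
-20 810 [23.7 25.  26.4]
-12 917 [27.  28.4 29.7]
-4 1015 [30.2 31.7 33.2]
4 1581 [33.2 35.5 74.1]
12 1975 [36.4 38.8 72.4]
```

The tilt is 22.7°, front down. I lift, turn 89°, and go to the rack's +y side.

Emit:
{"op": "arm_command", "data": {"deltas": [{"dx": -0.005,"dy": 0,"dz": 0.03,"yaw": 0,"jaw": 0},{"dx": -0.005,"dy": 0,"dz": 0.08,"yaw": 0,"jaw": 0},{"dx": 0.063,"dy": 0.13,"dz": 0.08,"yaw": 89.3,"jaw": 0},{"dx": 0.063,"dy": 0.13,"dz": 0.08,"yaw": 89.3,"jaw": 0},{"dx": 0.063,"dy": 0.13,"dz": 0.08,"yaw": 89.3,"jaw": 0},{"dx": 0.063,"dy": 0.13,"dz": 0.08,"yaw": 89.3,"jaw": 0},{"dx": 0.063,"dy": 0.13,"dz": 0.08,"yaw": 89.3,"jaw": 0},{"dx": 0.063,"dy": 0.13,"dz": 0.08,"yaw": 89.3,"jaw": 0},{"dx": 0.063,"dy": 0.13,"dz": 0.08,"yaw": 89.3,"jaw": 0},{"dx": 0.063,"dy": 0.13,"dz": 0.08,"yaw": 89.3,"jaw": 0},{"dx": 0.063,"dy": 0.13,"dz": 0.08,"yaw": 89.3,"jaw": 0},{"dx": 0.063,"dy": 0.13,"dz": 0.08,"yaw": 89.3,"jaw": 0},{"dx": 0.063,"dy": 0.13,"dz": 0.08,"yaw": 89.3,"jaw": 0},{"dx": 0.063,"dy": 0.13,"dz": 0.08,"yaw": 89.3,"jaw": 0},{"dx": 0.063,"dy": 0.13,"dz": 0.08,"yaw": 89.3,"jaw": 0},{"dx": 0.063,"dy": 0.13,"dz": 0.05,"yaw": 89.3,"jaw": 0},{"dx": 0.063,"dy": 0.13,"dz": 0.02,"yaw": 89.3,"jaw": 0},{"dx": 0.063,"dy": 0.13,"dz": 0.017,"yaw": 89.3,"jaw": 0}]}}

```text
clock: 8.55
eef_pos: [508.5, 100.4, 21.7]
tool_rot: [-3.136, 0.0, 1.674]
force: [-0.8, -0.3, -0.4]
width: 65.0
gripper_force: 76.4
```

```bash
python3 -c "
from h import *
prof()" | head -14; python3 - <<'E'
from h import *
print(read_state()['qpos'])
im,d,P,s=snap('wrist'); W=cloud(d,P); np.savez('w4.npz',im=im,d=d,W=W)
# beacon, now ahead of the wrist camera
Z=W[...,2]; hsv=cv2.cvtColor(im,cv2.COLOR_RGB2HSV); o=(hsv[...,0]<15)&(hsv[...,1]>150)&(Z>58)&(Z<74)&(W[...,1]>180)
p=W[o]; print(o.sum(),p.min(0),p.max(0)) if o.sum() else print('none')
E
```

```text
[508.5 100.4  21.7] [-3.136  0.     1.674] [-0.8 -0.3 -0.4] 65.01719705171368 8.55
-60 277 [ 9.9 11.2 12. ]
-52 567 [12.2 13.6 14.5]
-44 610 [15.  16.2 17.4]
-36 628 [17.9 19.3 20.7]
-28 755 [21.3 22.5 23.6]
-20 839 [24.2 25.5 26.6]
-12 965 [27.1 28.4 29.7]
-4 1122 [29.7 31.4 32.8]
4 2400 [-21.6  33.9  73.2]
12 2759 [-21.5  37.1  71.2]
20 3303 [-21.5  39.3  40.8]
28 2014 [-21.8 -20.1  36.8]
36 1088 [-22.  -21.3 -20.5]
[-0.34690281  0.7889535   0.14945486  2.02657272 -0.31204761  0.35170095
  0.15619561]
1610 [501.78321652 195.95852493  58.00940818] [517.96163107 216.98594257  68.75892557]
```

Emit:
{"op": "arm_command", "data": {"deltas": [{"dx": 0.001,"dy": -0.006,"dz": 0.003,"yaw": 0,"jaw": 0},{"dx": 0.001,"dy": -0.01,"dz": 0.003,"yaw": 0,"jaw": 0},{"dx": 0.0015,"dy": -0.014,"dz": 0.003,"yaw": 0,"jaw": 0},{"dx": 0.002,"dy": -0.018,"dz": 0.005,"yaw": 0,"jaw": 0},{"dx": 0.002,"dy": -0.022,"dz": 0.008,"yaw": 0,"jaw": 0},{"dx": 0.003,"dy": -0.026,"dz": 0.011,"yaw": 0,"jaw": 0},{"dx": 0.003,"dy": -0.03,"dz": 0.016,"yaw": 0,"jaw": 0},{"dx": 0.003,"dy": -0.035,"dz": 0.021,"yaw": 0,"jaw": 0},{"dx": 0.004,"dy": -0.04,"dz": 0.026,"yaw": 0,"jaw": 0}]}}

```text
clock: 9.55
eef_pos: [515.1, 70.8, 52.5]
tool_rot: [3.139, -0.011, 1.682]
force: [-0.5, 18.1, 1.8]
width: 64.4
gripper_force: 73.2
```

```bash
python3 -c "
from h import *
prof('w5')" | head -24
```

```text
[515.1  70.8  52.5] [ 3.139 -0.011  1.682] [-0.5 18.1  1.8] 64.42061087837122 9.55
-84 225 [-12.6 -11.8 -11.2]
-76 1797 [-28.8 -18.1 -12.4]
-60 85 [-12.7 -12.1 -11.6]
-52 1049 [-16.3 -12.3 -11.3]
-44 178 [-15.5 -12.   -9.4]
-36 221 [-7.2 -4.  -1.5]
-28 237 [0.1 3.3 6.2]
-20 695 [-52.6 -51.5  13.4]
-12 970 [-52.6 -51.6  21.1]
-4 1079 [-52.7 -51.5  29.8]
4 1474 [-52.5  32.4  74.2]
12 1820 [-52.5  41.9  72.4]
20 2636 [-52.3  50.4  52.1]
28 2748 [-52.3  47.6  50. ]
36 810 [-52.9 -52.  -51.2]
44 817 [-52.9 -52.1 -51.3]
52 832 [-52.9 -52.1 -51.3]
60 916 [-53.  -52.2 -51.3]
68 860 [-52.9 -52.1 -51.2]
76 977 [-52.9 -52.1 -51.1]
84 978 [-53.  -52.1 -51.2]
92 981 [-53.  -52.1 -51.2]
```

View pics/w5.png

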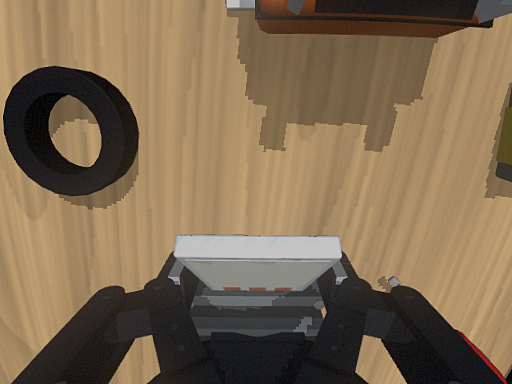

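The wrist view shows the panel steeply tilted in the grip at (258,270), contacts down at (258,289) against the rack. The beacon is ahead at (370,20). The sweep works, so I continue over the rack.

Emit:
{"op": "arm_command", "data": {"deltas": [{"dx": 0.001,"dy": -0.006,"dz": 0,"yaw": 0,"jaw": 0},{"dx": 0.001,"dy": -0.012,"dz": 0,"yaw": 0,"jaw": 0},{"dx": 0.002,"dy": -0.018,"dz": 0,"yaw": 0,"jaw": 0},{"dx": 0.002,"dy": -0.024,"dz": 0,"yaw": 0,"jaw": 0},{"dx": 0.003,"dy": -0.03,"dz": 0,"yaw": 0,"jaw": 0},{"dx": 0.004,"dy": -0.036,"dz": 0,"yaw": 0,"jaw": 0},{"dx": 0.004,"dy": -0.042,"dz": 0,"yaw": 0,"jaw": 0},{"dx": 0.005,"dy": -0.048,"dz": 0,"yaw": 0,"jaw": 0},{"dx": 0.005,"dy": -0.054,"dz": 0,"yaw": 0,"jaw": 0}]}}

```text
clock: 10.5
eef_pos: [521.3, 17.0, 52.7]
tool_rot: [3.138, -0.011, 1.682]
force: [0.5, 2.5, -0.2]
width: 57.3
gripper_force: 0.0
```

```bash
python3 -c "
from h import *
prof('w6')" | head -24
```

```text
[521.3  17.   52.7] [ 3.138 -0.011  1.682] [ 0.5  2.5 -0.2] 57.29839945694498 10.5
-84 316 [-13.7 -12.4 -11.7]
-76 1551 [-29.2 -19.3 -14.1]
-60 255 [-13.  -12.3 -11.6]
-52 741 [-14.8 -12.8 -11.7]
4 280 [60.4 74.2 74.8]
12 2031 [-52.6  64.7  73.1]
20 12189 [-16.1  47.2  64.6]
28 755 [-53.2 -52.3 -51.5]
36 810 [-53.1 -52.4 -51.6]
44 812 [-53.2 -52.4 -51.6]
52 833 [-53.2 -52.4 -51.6]
60 913 [-53.3 -52.5 -51.6]
68 863 [-53.2 -52.3 -51.5]
76 940 [-53.2 -52.3 -51.5]
84 1016 [-53.4 -52.4 -51.6]
92 957 [-53.3 -52.4 -51.6]
```

View pics/w6.png

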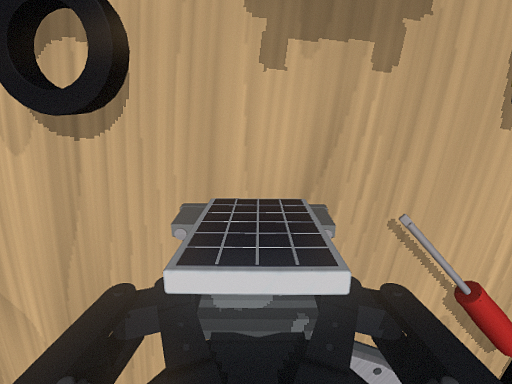

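Emit:
{"op": "arm_command", "data": {"deltas": [{"dx": 0,"dy": 0.008,"dz": 0,"yaw": 0,"jaw": 1},{"dx": 0,"dy": 0.012,"dz": 0,"yaw": 0,"jaw": 1}]}}

```text
clock: 10.75
eef_pos: [520.4, 18.7, 51.2]
tool_rot: [3.14, 0.001, 1.674]
force: [0.4, 0.3, -0.2]
width: 76.6
gripper_force: 0.0
```

```bash
python3 - <<'E'
from h import *
a,h,b,s,im,W=panel('w7'); print(np.round(s['eef_pos'],1),np.round(s['force'],1),s['width'],s['clock'])
for k in range(-60,80,8):
    q=(h>=k)&(h<k+8)&(a>2)&(a<90)
    if q.sum()>20: print(k,q.sum(),np.percentile(a[q],[5,25,50,75,95]).round(1))
E
```

```text
[520.4  18.7  51.2] [ 0.4  0.3 -0.2] 76.59297952329375 10.75
-60 271 [26.7 44.4 64.6 79.4 89.2]
-52 7641 [20.7 37.1 56.3 73.5 86.6]
-44 240 [18.7 18.9 19.1 19.3 19.6]
-36 276 [19.1 19.4 19.5 19.7 20. ]
-28 313 [19.5 19.8 19.9 20.1 20.3]
-20 355 [19.9 20.2 20.3 20.5 20.7]
-12 412 [20.3 20.5 20.7 20.9 21.2]
-4 460 [20.7 20.9 21.1 21.3 21.6]
4 557 [21.  21.3 21.5 21.7 22. ]
12 647 [21.5 21.7 21.9 22.1 22.4]
20 753 [21.8 22.1 22.3 22.5 22.8]
28 923 [22.2 22.5 22.7 22.9 23.2]
36 1102 [22.5 22.8 23.  23.3 23.6]
44 3488 [14.9 17.3 20.4 22.7 23.4]
68 297 [ 9.5 10.1 10.4 10.9 17.5]
```

View pics/w7.png

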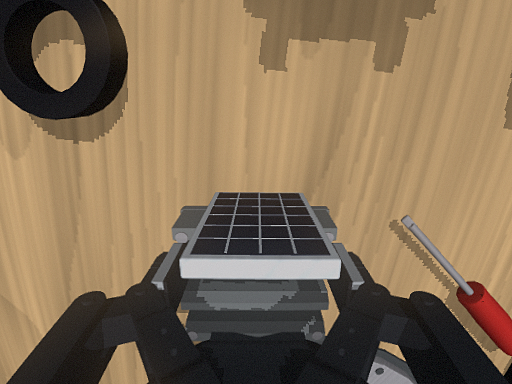

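The panel came out of the pads but is standing upright on the bench beside the rack, cells towards the beacon, leaning about 3°. The fingers flank it at (165,270) and (350,270), so I recapture it now.

Emit:
{"op": "arm_command", "data": {"deltas": [{"dx": -0.001,"dy": 0.019,"dz": 0,"yaw": 0,"jaw": 0.9},{"dx": -0.001,"dy": 0.019,"dz": 0,"yaw": 0,"jaw": 0.88},{"dx": -0.001,"dy": 0.018,"dz": 0,"yaw": 0,"jaw": 0},{"dx": -0.001,"dy": 0.018,"dz": 0,"yaw": 0,"jaw": 0},{"dx": -0.001,"dy": 0.018,"dz": 0,"yaw": 0,"jaw": 0}]}}

```text
clock: 11.3
eef_pos: [519.0, 36.5, 50.6]
tool_rot: [3.141, -0.0, 1.674]
force: [0.5, 2.2, 5.0]
width: 65.0
gripper_force: 66.2
```

```bash
cat >> h.py <<'E'
def vprof():
    a,h,b,s,im,W=panel(); print(np.round(s['eef_pos'],1),np.round(s['tool_rot'],3),np.round(s['force'],1),s['width'],s['gripper_force'],s['clock'])
    for k in range(-60,80,8):
        q=(h>=k)&(h<k+8)&(a>-5)&(a<90)
        if q.sum()>20: print(k,q.sum(),np.percentile(a[q],[5,50,95]).round(1))
E
python3 -c "
from h import *
vprof()"
```

```text
[519.   36.5  50.6] [ 3.141 -0.     1.674] [0.5 2.2 5. ] 64.9771622017557 66.16423845291138 11.3
-60 21 [22.9 59.1 86.7]
-52 9617 [ 3.  48.7 86.6]
-44 329 [-0.3  0.1  0.6]
-36 362 [-0.2  0.2  0.7]
-28 409 [-0.2  0.3  0.8]
-20 475 [-0.2  0.4  0.9]
-12 526 [-0.1  0.4  0.9]
-4 623 [-0.1  0.5  1. ]
4 695 [-0.1  0.5  1. ]
12 817 [-0.1  0.6  1.2]
20 962 [-0.   0.6  1.2]
28 1049 [0.2 0.8 1.6]
36 1353 [0.3 1.  1.7]
44 2519 [-4.5 -0.1  1.4]
68 638 [ 9.8 16.9 18. ]
```

Recaptured: width 65 mm, panel vertical and front end down, half the turn done. The earlier slip came from pushing too close to the pivot. From here I push near the tip, lifting and following a 68 mm arc about the rack's +y edge.

Emit:
{"op": "arm_command", "data": {"deltas": [{"dx": 0,"dy": 0,"dz": 0.015,"yaw": 0,"jaw": 0},{"dx": 0,"dy": 0,"dz": 0.031,"yaw": 0,"jaw": 0},{"dx": 0,"dy": 0,"dz": 0.031,"yaw": 0,"jaw": 0},{"dx": 0.0005,"dy": -0.006,"dz": 0.031,"yaw": 0,"jaw": 0},{"dx": 0.001,"dy": -0.012,"dz": 0.031,"yaw": 0,"jaw": 0},{"dx": 0.002,"dy": -0.018,"dz": 0.03,"yaw": 0,"jaw": 0},{"dx": 0.0025,"dy": -0.024,"dz": 0.0285,"yaw": 0,"jaw": 0},{"dx": 0.003,"dy": -0.0295,"dz": 0.0265,"yaw": 0,"jaw": 0},{"dx": 0.0035,"dy": -0.035,"dz": 0.0245,"yaw": 0,"jaw": 0},{"dx": 0.0035,"dy": -0.035,"dz": 0.0245,"yaw": 0,"jaw": 0}]}}

```text
clock: 12.35
eef_pos: [522.7, 3.3, 74.3]
tool_rot: [3.141, -0.003, 1.674]
force: [0.8, 5.3, 2.9]
width: 65.3
gripper_force: 67.9
```

```bash
python3 -c "
from h import *
vprof()"
```

```text
[522.7   3.3  74.3] [ 3.141e+00 -3.000e-03  1.674e+00] [0.8 5.3 2.9] 65.27067963829981 67.85104751586914 12.35
-44 319 [34.9 36.1 36.8]
-36 708 [31.5 33.3 35.3]
-28 812 [27.4 29.5 31.4]
-20 888 [23.7 25.6 27.6]
-12 998 [19.9 21.8 23.7]
-4 1114 [16.  17.9 19.9]
4 1273 [12.1 14.  16.1]
12 1430 [ 8.2 10.2 12.2]
20 1662 [4.1 6.2 8.3]
28 1806 [0.5 2.5 4.4]
36 2166 [-3.5 -1.3  0.9]
44 921 [-4.9 -4.  -2.7]
68 629 [ 9.6 16.7 17.8]
```

Emit:
{"op": "arm_command", "data": {"deltas": [{"dx": 0.0005,"dy": -0.005,"dz": -0.003,"yaw": 0,"jaw": 0},{"dx": 0.001,"dy": -0.01,"dz": -0.006,"yaw": 0,"jaw": 0},{"dx": 0.0015,"dy": -0.015,"dz": -0.01,"yaw": 0,"jaw": 0},{"dx": 0.002,"dy": -0.019,"dz": -0.014,"yaw": 0,"jaw": 0},{"dx": 0.0025,"dy": -0.023,"dz": -0.0185,"yaw": 0,"jaw": 0},{"dx": 0.003,"dy": -0.0265,"dz": -0.023,"yaw": 0,"jaw": 0},{"dx": 0.003,"dy": -0.0295,"dz": -0.028,"yaw": 0,"jaw": 0},{"dx": 0.003,"dy": -0.032,"dz": -0.032,"yaw": 0,"jaw": 0},{"dx": 0.003,"dy": -0.032,"dz": -0.032,"yaw": 0,"jaw": 0}]}}

```text
clock: 13.3
eef_pos: [526.3, -31.0, 42.5]
tool_rot: [3.14, 0.0, 1.673]
force: [1.3, 1.0, 6.6]
width: 65.3
gripper_force: 64.5
```

```bash
python3 -c "
from h import *
prof()"
```

```text
[526.3 -31.   42.5] [3.14  0.    1.673] [1.3 1.  6.6] 65.2735105076829 13.3
-100 434 [-31.  -30.  -29.2]
-92 151 [-30.6 -29.9 -29.3]
-20 995 [41.7 42.7 43.5]
-12 2218 [38.4 40.2 41.9]
-4 2170 [34.6 36.4 38.1]
4 2414 [30.9 32.7 73.3]
12 2492 [27.  29.1 71.2]
20 2082 [23.2 24.9 26.6]
28 2044 [19.4 21.1 22.8]
36 1986 [15.6 17.3 18.9]
44 1955 [11.7 13.5 15.2]
52 1887 [ 8.1  9.7 11.3]
60 1846 [4.1 5.9 7.6]
68 1962 [-42.5   1.3   3.7]
76 995 [-43.  -42.1 -41.3]
84 1124 [-43.  -42.2 -41.3]
92 1155 [-43.1 -42.2 -41.3]
```

Tilt is now 25° short of level, cells up. I finish by pressing the tip onto the rack top from its -x end, where the ribs run lengthwise and offer flat support.

Emit:
{"op": "arm_command", "data": {"deltas": [{"dx": 0,"dy": 0,"dz": 0.035,"yaw": 0,"jaw": 0},{"dx": -0.081,"dy": 0.001,"dz": 0.035,"yaw": -89.5,"jaw": 0},{"dx": -0.081,"dy": 0.001,"dz": 0.035,"yaw": -89.5,"jaw": 0},{"dx": -0.081,"dy": 0.001,"dz": 0.035,"yaw": -89.5,"jaw": 0},{"dx": -0.081,"dy": 0.001,"dz": 0.035,"yaw": -89.5,"jaw": 0},{"dx": -0.081,"dy": 0.001,"dz": 0.035,"yaw": -89.5,"jaw": 0},{"dx": -0.081,"dy": 0.001,"dz": 0.035,"yaw": -89.5,"jaw": 0},{"dx": -0.081,"dy": 0.001,"dz": 0.035,"yaw": -89.5,"jaw": 0},{"dx": -0.081,"dy": 0.001,"dz": 0.035,"yaw": -89.5,"jaw": 0},{"dx": -0.081,"dy": 0.001,"dz": 0.035,"yaw": -89.5,"jaw": 0},{"dx": -0.081,"dy": 0.001,"dz": 0.035,"yaw": -89.5,"jaw": 0},{"dx": -0.081,"dy": 0.001,"dz": 0.035,"yaw": -89.5,"jaw": 0},{"dx": -0.081,"dy": 0.001,"dz": 0.02,"yaw": -89.5,"jaw": 0},{"dx": -0.081,"dy": 0.001,"dz": 0.008,"yaw": -89.5,"jaw": 0},{"dx": -0.081,"dy": 0.001,"dz": 0.004,"yaw": -89.5,"jaw": 0},{"dx": -0.081,"dy": 0.001,"dz": 0,"yaw": -89.5,"jaw": 0},{"dx": -0.081,"dy": 0.001,"dz": -0.004,"yaw": -89.5,"jaw": 0},{"dx": -0.081,"dy": 0.001,"dz": -0.008,"yaw": -89.5,"jaw": 0}]}}

```text
clock: 15.15
eef_pos: [441.6, -30.7, 34.6]
tool_rot: [3.141, 0.004, 0.11]
force: [-6.2, -1.7, 10.3]
width: 65.0
gripper_force: 66.4
```

```bash
python3 -c "
from h import *
prof()"
```

```text
[441.6 -30.7  34.6] [3.141 0.004 0.11 ] [-6.2 -1.7 10.3] 64.96278911540445 15.15
-100 308 [-34.7 -34.  -33.3]
-20 1539 [39.2 40.2 41. ]
-12 1845 [37.1 38.3 39.5]
-4 1941 [35.  36.1 37.3]
4 2230 [32.8 34.1 73.5]
12 2413 [30.6 32.  71.7]
20 2041 [28.4 29.5 30.7]
28 2072 [26.2 27.3 28.6]
36 2090 [24.  25.2 26.3]
44 2152 [21.9 23.  24.1]
52 2164 [19.7 20.8 22. ]
60 2177 [17.4 18.6 19.7]
68 2256 [14.6 16.2 17.5]
76 1674 [-24.2   3.7  13. ]
84 1518 [-24.5   2.5   6.1]
92 1609 [-24.5   2.5   6.1]
```

Emit:
{"op": "arm_command", "data": {"deltas": [{"dx": 0,"dy": 0,"dz": -0.004,"yaw": 0,"jaw": 0},{"dx": 0,"dy": 0,"dz": -0.008,"yaw": 0,"jaw": 0},{"dx": 0,"dy": 0,"dz": -0.012,"yaw": 0,"jaw": 0},{"dx": 0,"dy": 0,"dz": -0.016,"yaw": 0,"jaw": 0},{"dx": 0,"dy": 0,"dz": -0.019,"yaw": 0,"jaw": 0},{"dx": 0,"dy": 0,"dz": -0.019,"yaw": 0,"jaw": 0}]}}

```text
clock: 15.8
eef_pos: [442.3, -30.6, 15.4]
tool_rot: [3.141, 0.003, 0.111]
force: [-4.7, -1.2, 6.1]
width: 65.5
gripper_force: 65.5
```

```bash
python3 -c "
from h import *
prof()"
```

```text
[442.3 -30.6  15.4] [3.141e+00 3.000e-03 1.110e-01] [-4.7 -1.2  6.1] 65.48973816887262 15.8
-92 30 [-15.8 -15.  -14.5]
-84 517 [-15.5 -14.9 -14.3]
-76 263 [-15.5 -14.8 -14.2]
-28 293 [35.5 36.1 36.7]
-20 1340 [35.9 36.5 37.1]
-12 1474 [35.7 36.4 37.1]
-4 1634 [35.6 36.3 36.9]
4 1979 [35.5 36.3 74. ]
12 2260 [35.4 36.2 72. ]
20 1959 [35.2 35.9 36.6]
28 2104 [35.  35.7 36.4]
36 2234 [34.9 35.6 36.3]
44 2404 [34.7 35.5 36.2]
52 2547 [34.5 35.3 36.1]
60 2714 [34.4 35.2 36. ]
68 2945 [34.  34.9 35.7]
76 2357 [-5.  24.  34.4]
84 1996 [-5.3 22.1 25.3]
92 2120 [-5.1 21.8 25.3]
```

The panel is level, cells up (top face 35–36 mm above the TCP all along). I lift and bring it in front of the beacon mouth.

Emit:
{"op": "arm_command", "data": {"deltas": [{"dx": 0,"dy": 0,"dz": 0.02,"yaw": 0,"jaw": 0},{"dx": 0,"dy": 0,"dz": 0.065,"yaw": 0,"jaw": 0},{"dx": 0.125,"dy": 0.122,"dz": 0.065,"yaw": 89.8,"jaw": 0},{"dx": 0.125,"dy": 0.122,"dz": 0.065,"yaw": 89.8,"jaw": 0},{"dx": 0.125,"dy": 0.122,"dz": 0.065,"yaw": 89.8,"jaw": 0},{"dx": 0.125,"dy": 0.122,"dz": 0.065,"yaw": 89.8,"jaw": 0},{"dx": 0.125,"dy": 0.122,"dz": 0.065,"yaw": 89.8,"jaw": 0},{"dx": 0.125,"dy": 0.122,"dz": 0.065,"yaw": 89.8,"jaw": 0},{"dx": 0.125,"dy": 0.122,"dz": 0.065,"yaw": 89.8,"jaw": 0},{"dx": 0.125,"dy": 0.122,"dz": 0.065,"yaw": 89.8,"jaw": 0},{"dx": 0.125,"dy": 0.122,"dz": 0.065,"yaw": 89.8,"jaw": 0},{"dx": 0.125,"dy": 0.122,"dz": 0.065,"yaw": 89.8,"jaw": 0},{"dx": 0.125,"dy": 0.122,"dz": 0.065,"yaw": 89.8,"jaw": 0},{"dx": 0.125,"dy": 0.122,"dz": 0.065,"yaw": 89.8,"jaw": 0},{"dx": 0.125,"dy": 0.122,"dz": 0.065,"yaw": 89.8,"jaw": 0},{"dx": 0.125,"dy": 0.122,"dz": 0.065,"yaw": 89.8,"jaw": 0}]}}

```text
clock: 17.45
eef_pos: [569.3, 92.3, 80.4]
tool_rot: [-3.141, 0.001, 1.678]
force: [0.3, -0.6, -1.8]
width: 64.9
gripper_force: 67.3
```

```bash
python3 - <<'E'
from h import *
im,d,P,s=snap('wrist'); W=cloud(d,P); np.savez('w8.npz',im=im,d=d,W=W,e=s['eef_pos'],r=s['tool_rot'])
print(np.round(s['eef_pos'],1),np.round(s['tool_rot'],3),s['qpos'].round(2) if hasattr(s['qpos'],'round') else s['qpos'],s['clock'])
cv2.imwrite('pics/w8.png',im[...,::-1])
E
```

```text
[569.3  92.3  80.4] [-3.141e+00  1.000e-03  1.678e+00] [-0.37  0.75  0.25  1.85 -0.31  0.58  0.19] 17.45
```

View pics/w8.png

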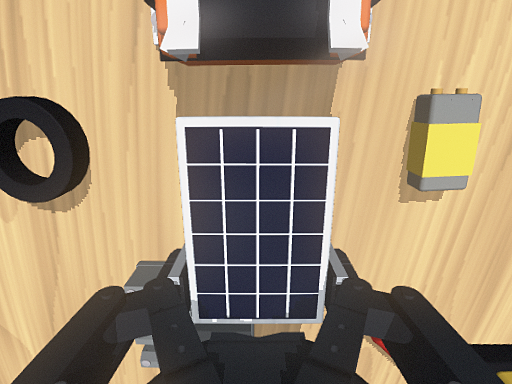

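The panel is cells up, contact end towards the mouth at (258,60), with the rails' flared lips at (180,40) and (350,40). I measure the rails numerically.

```bash
python3 - <<'E'
from h import *
D=np.load('w8.npz'); W=D['W'];e=D['e'];yw=D['r'][2]
def ab(W,e): 
    t=np.array([np.cos(yw),np.sin(yw)]);n=np.array([np.sin(yw),-np.cos(yw)]); q=W[...,:2]-e[:2]; return q@t,q@n
A,B=ab(W,e);Z=W[...,2]
for k in range(104,150,3):
    m=(A>=k)&(A<k+3)&(abs(B)<65)&(Z>60)&(Z<100); 
    hi=m&(Z>80); L=B[hi&(B<0)];R=B[hi&(B>0)]
    fl=m&(abs(B)<25)
    print(k,'L',np.percentile(L,[1,99]).round(1) if len(L)>5 else '','R',np.percentile(R,[1,99]).round(1) if len(R)>5 else '', 'zhi',np.median(Z[hi]).round(1) if hi.sum()>5 else '','floor',np.median(Z[fl]).round(1) if fl.sum()>5 else '')
# panel in tool frame
m=(Z>112)&(Z<121)&(abs(B)<45)&(A>-25)&(A<95)
p=np.stack([A[m],B[m]],1).astype(np.float32); print('panel',cv2.minAreaRect(p),np.median(Z[m]))
mm=m&(A>20); c=np.polyfit(A[mm],Z[mm],1); print('slope',c)
for k in (25,40,55,70): 
    q=mm&(abs(A-k)<3); print(k,np.percentile(B[q],[1,99]).round(1))
# side/top: beacon with panel absent there (top0)
W0=np.load('W0.npy'); A,B=ab(W0,e);Z=W0[...,2]; m=(Z>77)&(Z<89)&(A>95)&(A<300)&(abs(B)<60)
for k in range(100,300,10):
    q=m&(A>=k)&(A<k+10); L=B[q&(B<0)];R=B[q&(B>0)]
    print(k, (L.min().round(1),L.max().round(1)) if len(L) else '',(R.min().round(1),R.max().round(1)) if len(R) else '')
E
```

```text
104 L [-43.4 -25.7] R [32.  48.6] zhi 91.5 floor 67.1
107 L [-42.8 -25.8] R [32.  49.9] zhi 91.0 floor 68.1
110 L [-41.4 -25.9] R [32.1 48.4] zhi 89.9 floor 69.3
113 L [-40.2 -25.7] R [32.1 46.9] zhi 88.7 floor 70.3
116 L [-39.5 -25.5] R [32.2 46.1] zhi 87.8 floor 70.3
119 L [-39.9 -25.7] R [31.8 46.1] zhi 86.8 floor 70.3
122 L [-39.6 -25.8] R [31.9 46. ] zhi 86.8 floor 70.3
125 L [-39.5 -26. ] R [31.9 46. ] zhi 86.7 floor 70.3
128 L  R  zhi  floor 70.4
131 L  R  zhi  floor 69.6
134 L  R  zhi  floor 
137 L  R  zhi  floor 
140 L  R  zhi  floor 
143 L  R  zhi  floor 
146 L  R  zhi  floor 
149 L  R  zhi  floor 
panel ((27.15549087524414, 0.12926101684570312), (100.3426742553711, 89.92009735107422), 0.3151579201221466) 115.07117532562945
slope [-4.64042519e-02  1.16689310e+02]
25 [-31.7  32.1]
40 [-31.6  32.1]
55 [-31.7  32.1]
70 [-31.4  32.2]
100 (np.float64(-46.1), np.float64(-42.4)) 
110 (np.float64(-41.1), np.float64(-29.0)) (np.float64(31.4), np.float64(35.7))
120 (np.float64(-39.8), np.float64(-27.1)) (np.float64(5.4), np.float64(41.7))
130 (np.float64(-38.1), np.float64(-1.4)) (np
[... 263 characters left out ...]
64(42.6))
170 (np.float64(-41.2), np.float64(-29.4)) (np.float64(31.8), np.float64(41.0))
180 (np.float64(-44.1), np.float64(-31.4)) (np.float64(29.1), np.float64(41.8))
190 (np.float64(-42.9), np.float64(-1.5)) (np.float64(1.8), np.float64(42.2))
200 (np.float64(-41.8), np.float64(-0.4)) (np.float64(3.5), np.float64(39.5))
210  
220  
230 (np.float64(-12.4), np.float64(-4.6)) (np.float64(3.2), np.float64(7.6))
240 (np.float64(-23.8), np.float64(-2.8)) (np.float64(0.3), np.float64(12.9))
250 (np.float64(-18.9), np.float64(-6.2)) (np.float64(2.5), np.float64(22.2))
260 (np.float64(-11.9), np.float64(-0.5)) (np.float64(4.3), np.float64(4.3))
270  
280 (np.float64(-34.3), np.float64(-2.6)) 
290
```

Emit:
{"op": "arm_command", "data": {"deltas": [{"dx": 0.003,"dy": 0,"dz": -0.016,"yaw": 0,"jaw": 0},{"dx": 0.003,"dy": 0,"dz": -0.0315,"yaw": 0,"jaw": 0},{"dx": 0.003,"dy": 0,"dz": -0.0315,"yaw": 0,"jaw": 0},{"dx": 0.002,"dy": 0.01,"dz": -0.0315,"yaw": 0,"jaw": 0},{"dx": 0.001,"dy": 0.02,"dz": -0.0315,"yaw": 0,"jaw": 0},{"dx": 0,"dy": 0.027,"dz": -0.0315,"yaw": 0,"jaw": 0},{"dx": -0.0005,"dy": 0.032,"dz": -0.0315,"yaw": 0,"jaw": 0},{"dx": -0.001,"dy": 0.037,"dz": -0.0315,"yaw": 0,"jaw": 0},{"dx": -0.0015,"dy": 0.042,"dz": -0.0315,"yaw": 0,"jaw": 0},{"dx": -0.0015,"dy": 0.042,"dz": -0.0315,"yaw": 0,"jaw": 0}]}}

```text
clock: 18.5
eef_pos: [567.8, 135.9, 49.4]
tool_rot: [3.141, -0.001, 1.681]
force: [-0.4, 0.1, -0.2]
width: 65.0
gripper_force: 67.2
```

```bash
cat >> h.py <<'E'
def rails():
    im,d,P,s=snap('wrist'); W=cloud(d,P); e=np.array(s['eef_pos']); yw=s['tool_rot'][2]
    print(e.round(1),np.round(s['tool_rot'],3),np.round(s['force'],1),s['width'],s['clock'])
    t=np.array([np.cos(yw),np.sin(yw)]);n=np.array([np.sin(yw),-np.cos(yw)]); q=W[...,:2]-e[:2]; A=q@t;B=q@n;Z=W[...,2]
    for k in range(-28,110,6):
        m=(A>=k)&(A<k+6)&(abs(B)<60)&(Z>60)&(Z<100)
        c=m&(abs(B)<20); Lo=m&(B<-22)&(Z>82.5); Ro=m&(B>22)&(Z>82.5); pc=m&(abs(B)<40)&(Z>76)&(Z<82.5)
        f=lambda x,p: np.percentile(x,p).round(1) if x.size>5 else ''
        print(k,'zc',f(Z[c],[10,50,90]),'L',f(B[Lo],98),'R',f(B[Ro],2),'zl',f(Z[Lo|Ro],50),'pan',f(B[pc],[1,99]))
E
python3 -c "
from h import *
rails()"
```

```text
[567.8 135.9  49.4] [ 3.141e+00 -1.000e-03  1.681e+00] [-0.4  0.1 -0.2] 65.00935970315243 18.5
-28 zc [85.  85.4 85.7] L -23.4 R 23.4 zl 85.6 pan 
-22 zc [85.6 86.2 86.8] L -22.2 R 22.2 zl 86.1 pan 
-16 zc [85.6 86.3 86.9] L -22.3 R 22.3 zl 86.0 pan 
-10 zc [85.2 85.9 86.6] L -22.3 R 22.4 zl 85.9 pan 
-4 zc [84.9 85.6 86.3] L -22.4 R 22.4 zl 85.7 pan 
2 zc [84.8 85.4 86.1] L -22.5 R 22.5 zl 85.8 pan 
8 zc [84.5 85.2 85.9] L -22.6 R 22.6 zl 87.6 pan [-38.5  39.5]
14 zc [84.2 84.9 85.6] L -22.2 R 22.2 zl 84.7 pan 
20 zc [83.9 84.6 85.4] L -22.1 R 22.2 zl 84.5 pan 
26 zc [83.6 84.4 85.2] L -22.3 R 22.2 zl 84.2 pan 
32 zc [83.3 84.1 84.8] L -22.3 R 22.2 zl 84.0 pan [-32.9  33. ]
38 zc [83.1 83.8 84.5] L -22.2 R 22.2 zl 83.8 pan [-32.4  33.1]
44 zc [82.8 83.5 84.3] L -22.2 R 22.2 zl 83.5 pan [-32.8  32.9]
50 zc [82.6 83.3 84.1] L -22.2 R 22.3 zl 83.3 pan [-32.5  33. ]
56 zc [82.3 83.  83.8] L -22.2 R 22.3 zl 83.4 pan [-32.3  32.5]
62 zc [81.9 82.8 83.5] L -22.7 R 22.6 zl 90.6 pan [-29.3  29.9]
68 zc [81.7 82.5 83.3] L -22.8 R 22.8 zl 88.5 pan [-29.1  29.2]
74 zc [70.  80.7 82.6] L -24.4 R 25.0 zl 86.9 pan [-28.3  29.1]
80 zc [69.5 70.4 71.2] L -28.6 R 29.1 zl 86.9 pan 
86 zc [69.4 70.3 71.2] L -28.8 R 29.2 zl 86.8 pan 
92 zc [69.5 70.4 71.2] L -28.8 R 28.9 zl 86.8 pan 
98 zc [69.5 70.4 71.2] L -28.8 R 29.0 zl 86.8 pan [-29.4  29.5]
104 zc [69.5 70.4 71.2] L -28.8 R 28.8 zl 86.8 pan
```

The rails are centred on the panel (lip edges at -28.8 and +29.0) and parallel to it, with no contact force. I insert further while settling onto the floor.

Emit:
{"op": "arm_command", "data": {"deltas": [{"dx": -0.0005,"dy": 0.004,"dz": -0.0015,"yaw": 0,"jaw": 0},{"dx": -0.001,"dy": 0.008,"dz": -0.0025,"yaw": 0,"jaw": 0},{"dx": -0.0015,"dy": 0.012,"dz": -0.0035,"yaw": 0,"jaw": 0},{"dx": -0.002,"dy": 0.017,"dz": -0.0045,"yaw": 0,"jaw": 0},{"dx": -0.0025,"dy": 0.022,"dz": -0.005,"yaw": 0,"jaw": 0},{"dx": -0.003,"dy": 0.027,"dz": -0.005,"yaw": 0,"jaw": 0},{"dx": -0.0035,"dy": 0.032,"dz": -0.005,"yaw": 0,"jaw": 0},{"dx": -0.004,"dy": 0.037,"dz": -0.005,"yaw": 0,"jaw": 0},{"dx": -0.0045,"dy": 0.041,"dz": -0.005,"yaw": 0,"jaw": 0},{"dx": -0.0045,"dy": 0.041,"dz": -0.005,"yaw": 0,"jaw": 0}]}}

```text
clock: 19.55
eef_pos: [564.5, 176.1, 45.1]
tool_rot: [3.139, -0.0, 1.679]
force: [0.6, -2.3, 6.2]
width: 64.9
gripper_force: 67.9
```

```bash
python3 -c "
from h import *
rails()"
```

```text
[564.5 176.1  45.1] [ 3.139 -0.     1.679] [ 0.6 -2.3  6.2] 64.872807174281 19.55
-28 zc [80.2 80.6 80.8] L  R  zl  pan [-32.  32.]
-22 zc [80.7 81.4 82. ] L  R  zl  pan [-31.7  32.4]
-16 zc [80.9 81.5 82.2] L  R  zl  pan [-31.4  32.3]
-10 zc [80.8 81.5 82.1] L -25.9 R 23.0 zl 85.1 pan [-31.9  32.7]
-4 zc [80.6 81.3 82. ] L -26.7 R 32.7 zl 88.4 pan [-31.8  32.6]
2 zc [80.6 81.3 82. ] L -31.8 R 32.6 zl 92.3 pan [-31.9  32.7]
8 zc [80.6 81.3 82. ] L -31.9 R 32.6 zl 94.4 pan [-37.4  38.4]
14 zc [80.5 81.2 81.9] L -25.2 R 29.1 zl 97.4 pan [-31.6  30. ]
20 zc [80.4 81.1 81.8] L -29.9 R 28.0 zl 91.5 pan [-31.1  28.8]
26 zc [80.3 81.  81.7] L -29.8 R 27.9 zl 89.4 pan [-30.5  28.6]
32 zc [80.2 80.9 81.7] L -29.9 R 28.1 zl 87.3 pan [-30.1  28.3]
38 zc [80.2 80.9 81.7] L -30.0 R 28.1 zl 86.9 pan [-30.1  28.3]
44 zc [80.  80.8 81.6] L -29.9 R 28.1 zl 86.9 pan [-30.3  28. ]
50 zc [80.  80.7 81.5] L -30.0 R 28.0 zl 86.8 pan [-30.4  28.1]
56 zc [79.9 80.7 81.5] L -30.1 R 27.7 zl 86.8 pan [-30.4  27.9]
62 zc [79.8 80.6 81.4] L -30.1 R 27.6 zl 86.8 pan [-30.5  27.7]
68 zc [79.6 80.5 81.3] L -29.9 R 27.6 zl 86.9 pan [-30.3  27.6]
74 zc [69.9 78.9 80.5] L -30.0 R 27.6 zl 86.8 pan [-30.4  28. ]
80 zc [69.6 70.4 71.2] L -30.1 R 27.7 zl 86.8 pan 
86 zc [69.6 70.5 71.4] L -30.3 R 27.7 zl 86.8 pan 
92 zc [69.7 70.6 71.4] L -30.2 R 27.4 zl 86.8 pan 
98 zc [69.5 70.4 71.3] L -30.3 R 27.5 zl 86.8 pan 
104 zc [69.5 70.4 73. ] L -26.3 R 27.4 zl 86.8 pan [-31.5  26.7]
```

58 mm in and flat on the floor. I release, lift out, go behind the rear end, close, and lower to push.

Emit:
{"op": "arm_command", "data": {"deltas": [{"dx": 0,"dy": 0,"dz": 0,"yaw": 0,"jaw": 0.82},{"dx": 0,"dy": 0,"dz": 0,"yaw": 0,"jaw": 0.9},{"dx": 0,"dy": 0,"dz": 0,"yaw": 0,"jaw": 1},{"dx": 0,"dy": 0,"dz": 0,"yaw": 0,"jaw": 1},{"dx": 0,"dy": 0,"dz": 0.02,"yaw": 0,"jaw": 1},{"dx": 0,"dy": 0,"dz": 0.06,"yaw": 0,"jaw": 1},{"dx": 0,"dy": 0,"dz": 0.06,"yaw": 0,"jaw": 1},{"dx": 0.0055,"dy": -0.05,"dz": 0.06,"yaw": 0,"jaw": 0},{"dx": 0.0055,"dy": -0.05,"dz": 0.06,"yaw": 0,"jaw": 0},{"dx": 0.0055,"dy": -0.05,"dz": 0.06,"yaw": 0,"jaw": 0},{"dx": 0.0055,"dy": -0.05,"dz": 0.06,"yaw": 0,"jaw": 0},{"dx": 0.0055,"dy": -0.05,"dz": 0.06,"yaw": 0,"jaw": 0}]}}

```text
clock: 20.8
eef_pos: [568.5, 127.2, 103.9]
tool_rot: [-3.141, -0.001, 1.681]
force: [0.1, 0.3, 0.3]
width: 12.2
gripper_force: 0.0
```

```bash
python3 -c "
from h import *
rails()"
```

```text
[568.5 127.2 103.9] [-3.141e+00 -1.000e-03  1.681e+00] [0.1 0.3 0.3] 12.17484248416293 20.8
-28 zc  L  R  zl  pan 
-22 zc  L  R  zl  pan 
-16 zc  L  R  zl  pan 
-10 zc  L  R  zl  pan 
-4 zc  L  R  zl  pan 
2 zc  L  R  zl  pan 
8 zc  L  R  zl  pan 
14 zc  L  R  zl  pan 
20 zc  L  R  zl  pan 
26 zc [76.6 77.4 78.3] L  R  zl  pan [-30.3  33.7]
32 zc [77.3 78.  78.8] L  R  zl  pan [-30.5  33.6]
38 zc [77.7 78.4 79.2] L  R  zl  pan [-30.5  33.8]
44 zc [77.9 78.7 79.5] L  R  zl  pan [-30.4  33.7]
50 zc [78.2 79.  79.9] L  R  zl  pan [-30.5  33.8]
56 zc [78.5 79.3 80.2] L  R  zl  pan [-30.6  33.9]
62 zc [78.8 79.6 80.4] L  R  zl  pan [-30.7  33.7]
68 zc [79.1 80.  80.8] L -28.6 R 29.5 zl 91.6 pan [-29.3  30.5]
74 zc [79.5 80.4 81.3] L -28.6 R 29.2 zl 89.8 pan [-29.   29.6]
80 zc [79.8 80.7 81.6] L -28.7 R 29.2 zl 87.7 pan [-28.7  29.1]
86 zc [80.1 81.  81.9] L -28.8 R 29.2 zl 86.9 pan [-28.6  29.1]
92 zc [80.5 81.3 82.2] L -28.1 R 27.2 zl 86.8 pan [-28.1  29. ]
98 zc [80.8 81.6 82.5] L -23.8 R 24.8 zl 86.8 pan [-28.4  29.1]
104 zc [81.1 82.  83. ] L -23.4 R 23.6 zl 86.7 pan [-28.2  29. ]
```

Emit:
{"op": "arm_command", "data": {"deltas": [{"dx": 0,"dy": 0,"dz": -0.02,"yaw": 0,"jaw": 0},{"dx": 0,"dy": 0,"dz": -0.039,"yaw": 0,"jaw": 0},{"dx": 0,"dy": 0,"dz": -0.039,"yaw": 0,"jaw": 0},{"dx": -0.001,"dy": 0.008,"dz": -0.039,"yaw": 0,"jaw": 0},{"dx": -0.0015,"dy": 0.013,"dz": -0.039,"yaw": 0,"jaw": 0},{"dx": -0.002,"dy": 0.018,"dz": -0.039,"yaw": 0,"jaw": 0},{"dx": -0.0025,"dy": 0.023,"dz": -0.039,"yaw": 0,"jaw": 0},{"dx": -0.003,"dy": 0.028,"dz": -0.039,"yaw": 0,"jaw": 0},{"dx": -0.0035,"dy": 0.033,"dz": -0.039,"yaw": 0,"jaw": 0},{"dx": -0.004,"dy": 0.037,"dz": -0.039,"yaw": 0,"jaw": 0},{"dx": -0.004,"dy": 0.037,"dz": -0.039,"yaw": 0,"jaw": 0}]}}

```text
clock: 21.95
eef_pos: [567.2, 156.6, 67.2]
tool_rot: [3.138, 0.007, 1.676]
force: [0.6, -12.7, 7.9]
width: 0.1
gripper_force: 6.4
```

```bash
python3 -c "
from h import *
rails()"
```

```text
[567.2 156.6  67.2] [3.138 0.007 1.676] [  0.6 -12.7   7.9] 0.14442041851266355 21.95
-28 zc  L  R  zl  pan 
-22 zc  L  R  zl  pan 
-16 zc  L  R  zl  pan 
-10 zc  L  R  zl  pan 
-4 zc  L  R  zl  pan 
2 zc [77.8 88.2 97.1] L  R  zl  pan [-13.   13.8]
8 zc [78.  85.2 97.3] L  R  zl  pan [-31.1  32.1]
14 zc [78.2 78.9 79.6] L  R  zl  pan [-31.5  32.9]
20 zc [78.5 79.2 79.9] L  R  zl  pan [-31.5  32.7]
26 zc [78.8 79.5 80.2] L  R  zl  pan [-31.4  32.7]
32 zc [79.  79.8 80.5] L  R  zl  pan [-31.5  32.4]
38 zc [79.2 80.  80.7] L -30.5 R 27.6 zl 91.7 pan [-31.6  28.8]
44 zc [79.5 80.3 81.1] L -30.6 R 27.5 zl 90.0 pan [-31.1  27.9]
50 zc [79.8 80.5 81.3] L -30.6 R 27.4 zl 87.9 pan [-30.8  27.5]
56 zc [80.  80.8 81.6] L -30.7 R 27.4 zl 86.8 pan [-30.7  27.5]
62 zc [80.2 81.  81.9] L -30.8 R 27.3 zl 86.8 pan [-30.7  27.2]
68 zc [80.5 81.3 82.1] L -25.6 R 26.8 zl 86.9 pan [-31.   26.6]
74 zc [80.8 81.7 82.5] L -24.3 R 26.6 zl 86.8 pan [-30.7  26.7]
80 zc [81.1 81.9 82.8] L -23.2 R 24.6 zl 86.7 pan [-30.7  26.5]
86 zc [81.3 82.2 83. ] L -23.4 R 23.6 zl 86.8 pan [-30.7  26.6]
92 zc [81.7 82.5 83.3] L -22.9 R 23.2 zl 86.6 pan [-31.   26.6]
98 zc [81.8 82.7 83.6] L -22.8 R 22.6 zl 86.6 pan [-31.   26.6]
104 zc [82.  82.9 83.7] L -22.6 R 22.6 zl 86.5 pan [-31.2  25.8]
```

The push is pressing the rear end down slightly. I back off, let it level, and look.

Emit:
{"op": "arm_command", "data": {"deltas": [{"dx": 0.001,"dy": -0.008,"dz": 0,"yaw": 0,"jaw": 0},{"dx": 0.002,"dy": -0.016,"dz": 0.001,"yaw": 0,"jaw": 0},{"dx": 0.002,"dy": -0.016,"dz": 0.001,"yaw": 0,"jaw": 0}]}}

```text
clock: 22.3
eef_pos: [567.1, 146.1, 66.6]
tool_rot: [3.141, -0.0, 1.679]
force: [0.4, 0.1, -0.3]
width: 0.1
gripper_force: 0.0
```

```bash
python3 -c "
from h import *
rails()" | sed -n '1p;6,24p'
```

```text
[567.1 146.1  66.6] [ 3.141 -0.     1.679] [ 0.4  0.1 -0.3] 0.050386098673299205 22.3
-4 zc  L  R  zl  pan 
2 zc [77.7 88.  97. ] L  R  zl  pan [-12.8  13.8]
8 zc [74.1 87.4 97.8] L  R  zl  pan [-5.8  6.7]
14 zc  L  R  zl  pan 
20 zc [79.5 80.2 80.9] L  R  zl  pan [-30.3  33.9]
26 zc [79.8 80.5 81.3] L  R  zl  pan [-30.3  33.9]
32 zc [79.9 80.6 81.3] L  R  zl  pan [-30.4  33.9]
38 zc [79.8 80.5 81.3] L  R  zl  pan [-30.3  33.8]
44 zc [79.7 80.5 81.3] L  R  zl  pan [-30.4  33.6]
50 zc [79.7 80.5 81.3] L -29.3 R 28.8 zl 91.4 pan [-30.5  29.8]
56 zc [79.7 80.5 81.3] L -29.4 R 28.8 zl 89.4 pan [-30.   29.5]
62 zc [79.7 80.5 81.2] L -29.4 R 28.4 zl 87.4 pan [-29.5  28.5]
68 zc [79.7 80.5 81.3] L -29.6 R 28.3 zl 86.8 pan [-29.6  28.2]
74 zc [79.7 80.5 81.4] L -29.4 R 28.3 zl 86.8 pan [-29.6  28.2]
80 zc [79.7 80.5 81.3] L -29.3 R 28.3 zl 86.8 pan [-29.4  28.4]
86 zc [79.5 80.5 81.3] L -29.5 R 28.3 zl 86.9 pan [-29.6  28.4]
92 zc [79.7 80.5 81.4] L -29.6 R 28.4 zl 86.8 pan [-29.7  28.4]
98 zc [79.6 80.5 81.4] L -29.7 R 28.1 zl 86.8 pan [-29.8  28.3]
104 zc [79.6 80.5 81.4] L -29.6 R 28.1 zl 86.8 pan [-29.7  28. ]
```

It is flat at 80.5 mm, with its rear about 30 mm out of the mouth. I push on.

Emit:
{"op": "arm_command", "data": {"deltas": [{"dx": -0.0005,"dy": 0.005,"dz": 0,"yaw": 0,"jaw": 0},{"dx": -0.001,"dy": 0.009,"dz": 0.0005,"yaw": 0,"jaw": 0},{"dx": -0.0015,"dy": 0.013,"dz": 0.001,"yaw": 0,"jaw": 0},{"dx": -0.002,"dy": 0.017,"dz": 0.001,"yaw": 0,"jaw": 0},{"dx": -0.0025,"dy": 0.021,"dz": 0.001,"yaw": 0,"jaw": 0},{"dx": -0.003,"dy": 0.025,"dz": 0.001,"yaw": 0,"jaw": 0},{"dx": -0.003,"dy": 0.025,"dz": 0.001,"yaw": 0,"jaw": 0},{"dx": -0.003,"dy": 0.025,"dz": 0.001,"yaw": 0,"jaw": 0}]}}

```text
clock: 23.15
eef_pos: [563.9, 172.1, 67.3]
tool_rot: [3.141, -0.0, 1.68]
force: [-0.5, -0.2, 0.3]
width: 0.0
gripper_force: 0.0
```

```bash
python3 -c "
from h import *
rails()" | sed -n '1p;6,24p'
```

```text
[563.9 172.1  67.3] [ 3.141 -0.     1.68 ] [-0.5 -0.2  0.3] 0.04210659519400282 23.15
-4 zc  L  R  zl  pan 
2 zc [78.5 88.7 97.7] L  R  zl  pan [-12.9  13.7]
8 zc [79.5 87.5 97.9] L  R  zl  pan [-29.9  33.5]
14 zc [79.7 80.4 81.2] L  R  zl  pan [-30.1  34.2]
20 zc [79.8 80.5 81.2] L -28.9 R 29.3 zl 91.8 pan [-30.1  30.5]
26 zc [79.8 80.5 81.3] L -28.8 R 29.3 zl 91.0 pan [-29.4  29.8]
32 zc [79.7 80.5 81.3] L -28.9 R 29.2 zl 88.7 pan [-28.9  29.4]
38 zc [79.7 80.5 81.3] L -28.9 R 29.1 zl 86.9 pan [-29.   29.1]
44 zc [79.9 80.6 81.3] L -28.9 R 29.1 zl 86.8 pan [-28.9  29.1]
50 zc [79.7 80.5 81.3] L -29.0 R 29.1 zl 86.8 pan [-29.2  29. ]
56 zc [79.7 80.5 81.3] L -29.1 R 29.1 zl 86.8 pan [-29.2  29.1]
62 zc [79.7 80.5 81.2] L -29.1 R 28.7 zl 86.9 pan [-29.2  28.7]
68 zc [79.6 80.4 81.3] L -29.2 R 28.6 zl 86.9 pan [-29.4  28.5]
74 zc [79.7 80.6 81.4] L -29.3 R 28.5 zl 86.8 pan [-29.4  28.6]
80 zc [79.7 80.5 81.3] L -29.0 R 28.6 zl 86.8 pan [-29.   28.7]
86 zc [79.6 80.5 81.3] L -29.1 R 28.7 zl 86.8 pan [-29.2  28.8]
92 zc [79.7 80.5 81.4] L -29.3 R 28.7 zl 86.8 pan [-29.5  28.8]
98 zc [79.6 80.5 81.3] L -29.4 R 28.4 zl 86.8 pan [-29.5  28.5]
104 zc [79.5 80.4 81.3] L -29.2 R 28.5 zl 86.9 pan [-29.4  28.4]
```

Emit:
{"op": "arm_command", "data": {"deltas": [{"dx": 0,"dy": 0.002,"dz": 0,"yaw": 0,"jaw": 0},{"dx": -0.0005,"dy": 0.004,"dz": 0,"yaw": 0,"jaw": 0},{"dx": -0.0005,"dy": 0.005,"dz": 0,"yaw": 0,"jaw": 0},{"dx": -0.0005,"dy": 0.006,"dz": 0,"yaw": 0,"jaw": 0},{"dx": -0.0005,"dy": 0.006,"dz": 0,"yaw": 0,"jaw": 0}]}}

```text
clock: 23.7
eef_pos: [564.1, 175.0, 67.4]
tool_rot: [3.141, 0.003, 1.678]
force: [0.8, -5.1, 0.4]
width: 0.0
gripper_force: 3.1
```

Emit:
{"op": "arm_command", "data": {"deltas": [{"dx": 0,"dy": 0.002,"dz": 0,"yaw": 0,"jaw": 0},{"dx": 0,"dy": 0.004,"dz": 0,"yaw": 0,"jaw": 0},{"dx": 0,"dy": 0.004,"dz": 0,"yaw": 0,"jaw": 0}]}}

```text
clock: 24.0
eef_pos: [564.2, 175.1, 67.4]
tool_rot: [-3.141, 0.008, 1.676]
force: [0.9, -12.6, 2.0]
width: -0.1
gripper_force: 6.4
```

```bash
python3 - <<'E'
from h import *
im,d,P,s=snap('wrist'); W=cloud(d,P); e=np.array(s['eef_pos']); yw=s['tool_rot'][2]
print(e.round(1),np.round(s['force'],1))
t=np.array([np.cos(yw),np.sin(yw)]);n=np.array([np.sin(yw),-np.cos(yw)]); q=W[...,:2]-e[:2]; A=q@t;B=q@n;Z=W[...,2]
m=(abs(B)<25)&(Z>70)&(Z<110)&(A>50)
for k in range(90,130,2):
    r=m&(A>=k)&(A<k+2); print(k,r.sum(),np.percentile(Z[r],[5,50,95]).round(1) if r.sum()>5 else '',im[r].mean(0).round() if r.sum() else '')
r=(abs(abs(B)-25)<6)&(Z>76)&(Z<82)&(A<30)&(A>0); print('rear',np.percentile(A[r],1))
r=(abs(B)<55)&(abs(B)>30)&(Z>84)&(Z<95)&(A>5)&(A<60); print('mouth',np.percentile(A[r],1))
E
```

```text
[564.2 175.1  67.4] [  0.9 -12.6   2. ]
90 509 [79.2 80.5 81.7] [ 85.  86. 100.]
92 516 [79.5 80.6 81.7] [116. 117. 128.]
94 563 [79.3 80.5 81.6] [69. 69. 85.]
96 563 [79.4 80.4 81.7] [68. 69. 84.]
98 566 [79.3 80.5 81.6] [69. 69. 85.]
100 570 [79.4 80.5 81.6] [70. 70. 85.]
102 567 [79.4 80.5 81.7] [71. 71. 85.]
104 575 [79.2 80.4 81.6] [75. 73. 86.]
106 572 [79.1 80.3 81.5] [106. 106. 114.]
108 584 [79.1 80.2 81.3] [175. 177. 182.]
110 1078 [78.7 82.6 87.6] [154. 152. 154.]
112 668 [85.7 86.8 88.1] [230. 227. 228.]
114 691 [85.7 86.9 88. ] [230. 226. 227.]
116 680 [85.7 86.8 88. ] [230. 226. 227.]
118 697 [85.7 86.9 88.1] [231. 226. 227.]
120 448 [85.6 86.7 87.9] [232. 226. 225.]
122 0  
124 0  
126 0  
128 0  
rear 11.514638570014954
mouth 22.90114910492991
```

The panel's contact end meets the stop bar (both at about 111 mm), and the force rises without further travel, so it is home. I retreat.

Emit:
{"op": "arm_command", "data": {"deltas": [{"dx": 0.001,"dy": -0.01,"dz": 0,"yaw": 0,"jaw": 0},{"dx": 0.003,"dy": -0.03,"dz": 0,"yaw": 0,"jaw": 0},{"dx": 0.004,"dy": -0.04,"dz": 0.03,"yaw": 0,"jaw": 0},{"dx": 0.004,"dy": -0.04,"dz": 0.08,"yaw": 0,"jaw": 0},{"dx": 0.004,"dy": -0.04,"dz": 0.08,"yaw": 0,"jaw": 0},{"dx": 0.004,"dy": -0.04,"dz": 0.08,"yaw": 0,"jaw": 0}]}}

```text
clock: 24.65
eef_pos: [568.1, 142.9, 148.6]
tool_rot: [3.139, -0.002, 1.68]
force: [-0.8, 0.5, -0.4]
width: -0.1
gripper_force: 0.0
```

```bash
python3 - <<'E'
from h import *
im,d,P,s=snap('wrist'); W=cloud(d,P); e=np.array(s['eef_pos']); yw=s['tool_rot'][2]
print(e.round(1),np.round(s['force'],1))
t=np.array([np.cos(yw),np.sin(yw)]);n=np.array([np.sin(yw),-np.cos(yw)]); q=W[...,:2]-e[:2]; A=q@t;B=q@n;Z=W[...,2]
r=(abs(B)<29)&(Z>77)&(Z<83)&(A>30)&(A<160); print('panel',np.percentile(A[r],[.5,99.5]).round(1),np.polyfit(A[r],Z[r],1))
r=(abs(B)<20)&(Z>85)&(Z<90)&(A>100)&(A<190); print('stop',np.percentile(A[r],[.5,99]).round(1) if r.sum() else None)
E
```

```text
[568.1 142.9 148.6] [-0.8  0.5 -0.4]
panel [ 44.6 143.7] [-4.74165611e-04  8.04677849e+01]
stop [143.3 147.6]
```

The panel is flat, at the stop, and released.

```bash
python3 -c "
from cell import *
print(finish_job())"
```

```text
the job is handed in; nothing more can be done
None
```

The panel is cells up, flat under the lips of the orange beacon's rails, with its contact end at the stop and released; I handed the job in at about 25 s. During the turn it slipped out of the grip once, landed upright on the bench, and was picked up again without toppling. The hand-in gave no verdict, and I did not re-check the other objects at the end.

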